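Clamp the tube rack on the mixer

TASK

With the clamp lever still open, push the tube rack along its lane on the mixer until it is fully home against the rear stop. Then push the clamp lever round, past its dead point, so that it snaps into lock across the front of the rack, and leave it so. Only push with the fingers: do not lift or tip the rack, and leave the other things on the bench and mixer where they are.

Things in the scene. Friction and masses are not known exactly. Their poses are not given: they have to be found in the camera images.
- mixer: bench mixer fixed to the bench: low white housing, flat metal platform 205 (x) x 270 (y) mm, top at z = 62 mm. Origin: centre of its underside, on the bench; z up, +x from its open front to its rear stop (roughly away from the robot), +y to its left. A lane for the rack runs along x, centred on y = 0, 122 mm wide between guide strips 12 mm high (x -85 to 70).
- stop (a point): middle of the front face of the rear stop, a wall 30 mm high and 138 mm long across the end of the lane, at x = 70, y = 0, z = 77 mm in the mixer's frame; axes parallel to the mixer's. The home rack touches it.
- rack_center (a point): centre of the rack's grey block, 60 (x) x 116 (y) x 45 (z) mm, 22.5 mm above its underside. Capped tubes fixed in it reach 72 mm above the underside. Loose on the platform, about 0.35 kg, square with the mixer; starts 30 to 60 mm short of the stop. Home, this point is 30 mm in front of the stop (x = 40 mm in the mixer's frame), 84.5 mm above the bench.
- clamp (a joint): lever angle (rad), counter-clockwise from above; the lever points at 135 degrees + angle from the mixer's +x. 0 = open: points towards the robot and out to the left. 2.356 = locked: points to the mixer's -y, across the rack's front, its pad pressing the rack on the stop. Spring: pushes back to open below the dead point 1.25 (0.5 N m, fading close to it); beyond it drives it to lock.
- clamp_pivot (a point): upright turning axis of the lever at the lever's mid-height (88 mm above the bench), at x = -3, y = 80 mm in the mixer's frame; axes parallel to the mixer's. The lever is a steel bar 12 mm thick with a black grip, 18 x 18 mm in section, from 59 to 117 mm from the axis, 79 to 97 mm above the bench.
- clamp_grip (a point): centre of the lever's black grip, 90 mm from the turning axis; x points outwards along the lever, y the way it moves in closing (to close it, push on its -y side). Nothing stands in its sweep once the rack is home. The lever's spring strut stands within 55 mm on the pivot's left (+y), up to 114 mm above the bench.
- jar: bystander: small screw-top jar, 38 mm wide, 55 mm tall, standing on the mixer's platform to the right of the lane. Origin at the centre of its underside
- dishes: bystander: stack of three flat round dishes, 90 mm wide, 33 mm high, on the bench in front of the mixer. Origin at the centre of its underside
- tipbox: bystander: box of pipette tips, 84 x 119 x 60 mm, on the bench to the right of the mixer. Origin at the centre of its underside
- bottle: bystander: white bottle, 64 mm wide, 140 mm tall, behind and to the right of the mixer. Origin at the centre of its underside
- beaker: bystander: glass beaker, 70 mm wide, 85 mm tall, to the left of the mixer. Origin at the centre of its underside
- pipette: bystander: hand pipette lying on the bench to the left in front of the mixer, 235 mm long, about 22 mm high. Origin at the centre of its underside near the middle of its length

How it is judged:
On the way, in this order (a step that is already met when the one before it is completed fails the run):
1. the rack is home against the rear stop while the lever is still open (x of rack_center in the frame of mixer above 0.036 m and value of joint clamp below 0.5 rad), for 0.2 s.
2. the lever has snapped into lock (value of joint clamp above 2.25 rad and x of rack_center in the frame of mixer above 0.036 m), for 0.2 s.
At the end, for the whole second after the job is handed in: The lever is locked (angle above 2.25 of 2.356 rad), the rack stands flat in its lane (within 4.5 mm in height and 0.06 rad) and home within 3.5 mm of the rear stop (value of joint clamp above 2.25 rad and x of rack_center in the frame of mixer above 0.0365 m and z of rack_center in the frame of mixer below 0.089 m and angle between rack_center's own z axis and vertical below 0.06 rad and angle between the x axis of rack_center and the x axis of mixer, either way round below 0.06 rad); the robot touches nothing.
It fails at once if the rack is lifted more than 10 mm or tipped (z of rack_center in the frame of mixer above 0.0945 m or angle between rack_center's own z axis and vertical above 0.25 rad).
It fails at once if one of the bystanders is moved more than 30 mm or knocked over (distance of any of jar, dishes, tipbox, bottle, beaker, pipette from where it was at the start of the episode above 0.03 m or angle between any of jar, dishes, tipbox, bottle, beaker, pipette's own z axis and vertical above 0.5 rad).
It also fails if it takes over 48 s, if anything falls off the work surface, if the arm or the gripper's body presses on something with over 40 N, if the wrist force passes 120 N, or if a joint passes its speed limit or range.

ROBOT

A 6-joint arm with a two-finger parallel gripper is mounted at the origin on the work surface. World frame = base frame: x ahead of the robot, y to its left, z up, the work surface at z = 0. Lengths are in m, angles in rad, forces in N, time in s.
With the tool pointing down it reaches from about 0.3 to 0.875 m from the base axis. Payload 6.4 kg.
Tool frame: the origin (TCP) lies midway between the tips of the shut fingers; the grasp point (between the pads) lies 19 mm behind it; x points along the fingers, y is the direction in which the jaws open and shut, and the axes are right-handed (so a half turn about x gives the same grasp; the last joint's range is limited). The gripper opens to 85 mm and grips with 20 to 120 N. Pads are 22 mm wide; open, the fingers measure 114 mm over their backs; the gripper's body (76 mm by 85 mm) begins 54 mm behind the grasp point. The pads swing forward as they close: fully open they stand 13 mm farther back than shut.
Start: joints at [1.139, 0.181, 1.607, -0, 1.354, -0.206], TCP at [0.129, 0.56, 0.231] pointing down, gripper open.
Joint ranges: [-2.99, 2.99], [-0.89, 2.07], [0.3, 2.58], [-1.14, 4.28], [0, 2.63], [-3.12, 3.12]. Speed limits (rad/s): [2.57, 2.57, 3.01, 3.14, 3.14, 3.14].

INTERFACE

Orientations are given as a unit quaternion [w, x, y, z].
In Python, from bench import ctrl gives the robot as it stands.
- The arm moves only by the tool servo_tool, never from a script. Its argument "targets" is a list of rows, each a list of 7 numbers: the turn, a rotation vector about the tool's x, y, z in rad, then the shift along the tool's x, y, z in mm, then the opening, from -1 (shut) to 1 (fully open). A call has exactly 8 rows; each row is the pose to reach, as a shift and turn from the pose measured when the call began, along the tool's axes at that moment; what a row does not reach only later rows make up. A row lasts 1/8 s, in which the tool goes at most 62.5 mm and 10.7 degrees, less where a joint would pass 70% of its speed; a pose out of reach is approached as far as the arm can. A call with a gripper value outside its range is refused whole. The fingers move at their own pace and stop on an object; the grip force is fixed at half the most. Time passes only in rows, so rows that repeat a pose let the fingers close, or fill a call up. It gives the time, the measured TCP pose, the force and the opening at its end, in the units of the state.
- ctrl.get_obs(): the state, without advancing time (a new reading comes with each control period).
- ctrl.camera(name): name is "scene" or "top" or "wrist"; returns a dict with "pixels" (400x640x3 uint8, blue, green, red), "intrinsics" (3x3 intrinsics, pixels), "R" (3x3) and "t" (3): a world point X has camera coordinates R X + t; the wrist camera has in their place "tool_from_camera" (4x4, takes a point from camera to tool coordinates, whose origin is the TCP and whose axes are the tool frame's). Camera axes: x right, y down, z forward; pixel columns grow to the right and rows downward; lengths in m; the calibration is good to about 2 mm. A picture is of the moment at which its call begins: read the wrist's pose just before it. There is no depth.
- ctrl.hand_in(): hands the job in, once; it reports no verdict.
The state is a dict: "time_s": time; "q": joint angles; "dq": joint speeds; "joint_efforts": joint torques, N m; "eef_pos": TCP position; "eef_rot": TCP orientation; "wrist_force": force on the tool from outside, world axes, zero at the start; "torque": the same for the moment, N m; "opening": opening from 0.0 (shut) to 1.0 (fully open).
Only numpy, scipy, OpenCV 4.12 (cv2) and the standard library are available. Lean on these libraries where they do the work, as an engineer would, in place of code of your own. Each camera call takes 0.05 s, during which the arm holds its last target.

## Working session

There is one attempt and no reset: what is moved stays moved. The work goes in short steps, Python scripts to look and compute and a tool call to move; the robot and the scene stay as the last step left them, time stands still between calls to the robot, and variables do not carry over. Pictures are saved under pics/ and viewed, and the job is handed in when it is done.

Besides the shell and the picture viewer there is one more tool, called after "Emit:" as name(argument=value, ...) on one line, values as JSON. servo_tool: Moves the arm, as the interface text tells. Its arguments: {"type":"object","properties":{"targets":{"type":"array","items":{"type":"array","items":{"type":"number"}}}},"required":["targets"]}

```bash
mkdir -p pics; ls; python3 - <<'E'
from bench import ctrl
import cv2,pickle
o=ctrl.get_obs();print(o)
d={}
for n in ["scene","top"]:
    c=ctrl.camera(n);d[n]=c;cv2.imwrite(f"pics/{n}0.png",c["pixels"])
    print(n,c["intrinsics"],c["R"],c["t"])
pickle.dump(d,open("cams0.pkl","wb"))
E
```

```text
pics
{'time_s': 0.0, 'q': array([ 1.13872035e+00,  1.81536844e-01,  1.60799128e+00, -3.05337205e-07,
        1.35379319e+00, -2.06258137e-01]), 'dq': array([ 2.79965077e-03, -3.89046606e-04, -6.30918548e-04,  6.89166301e-05,
       -6.37798498e-04,  5.87176319e-04]), 'joint_efforts': array([-2.52548680e-04, -4.44876444e+01, -3.51334119e+01, -2.80661288e-04,
        9.14122764e-03,  6.61042293e-06]), 'eef_pos': array([0.12847232, 0.55990819, 0.23039459]), 'eef_rot': array([ 0.70241239,  0.07908874,  0.70279573, -0.08024942]), 'wrist_force': array([-0.00098571, -0.17203038,  0.21798699]), 'torque': array([ 0.00336788,  0.02761226, -0.02758231]), 'opening': 0.9989312687800953}
scene [[420.42547421   0.         319.6894142 ]
 [  0.         420.42547421 198.23839305]
 [  0.           0.           1.        ]] [[ 0.83827818  0.54506226  0.01402925]
 [ 0.28217396 -0.4116653  -0.86655037]
 [-0.46654855  0.73036896 -0.49889241]] [-0.5161262  -0.07218456  1.3159282 ]
top [[387.95017835   0.         319.48788166]
 [  0.         387.95017835 202.33776591]
 [  0.           0.           1.        ]] [[-0.00401631 -0.99984431  0.01718212]
 [-0.99195693  0.00180967 -0.12656289]
 [ 0.1265121  -0.01755224 -0.99180976]] [0.03832062 0.62282417 0.95660396]
```

View pics/scene0.png

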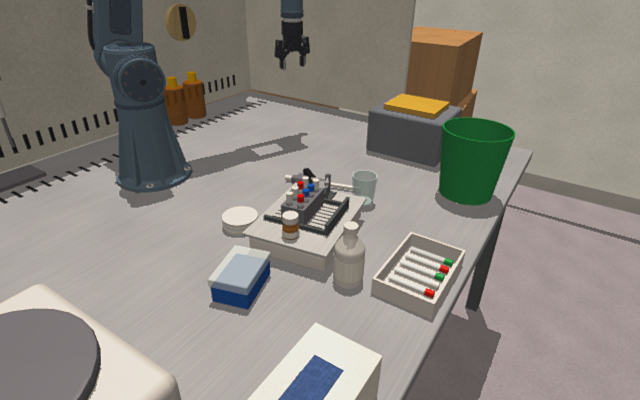

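View pics/top0.png

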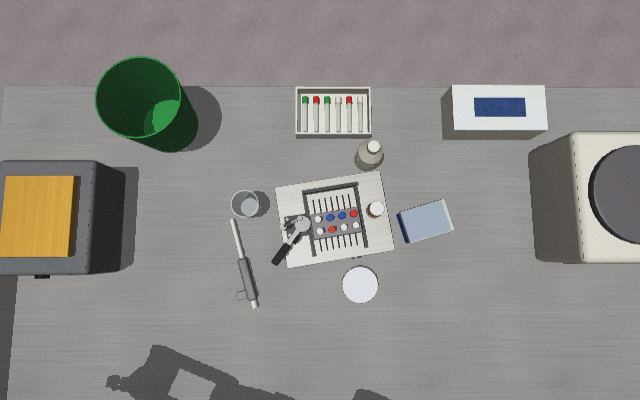

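The top view has the mixer at about (335,220), the rack with its caps at about (337,223), the lever's black grip at about (282,254) and its pivot near (302,225). I'll enlarge it to measure.

```bash
python3 - <<'E'
import pickle,cv2
d=pickle.load(open("cams0.pkl","rb"))
p=d["top"]["pixels"][160:280,260:410]
cv2.imwrite("pics/topz.png",cv2.resize(p,None,fx=5,fy=5,interpolation=cv2.INTER_CUBIC))
p=d["scene"]["pixels"][155:275,235:385]
cv2.imwrite("pics/scenez.png",cv2.resize(p,None,fx=5,fy=5,interpolation=cv2.INTER_CUBIC))
E
```

```text
(no output)
```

View pics/topz.png

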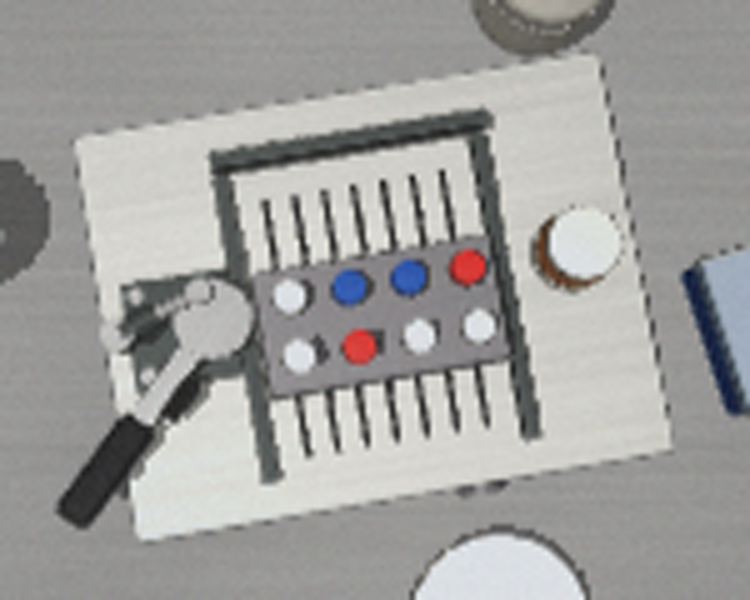

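View pics/scenez.png

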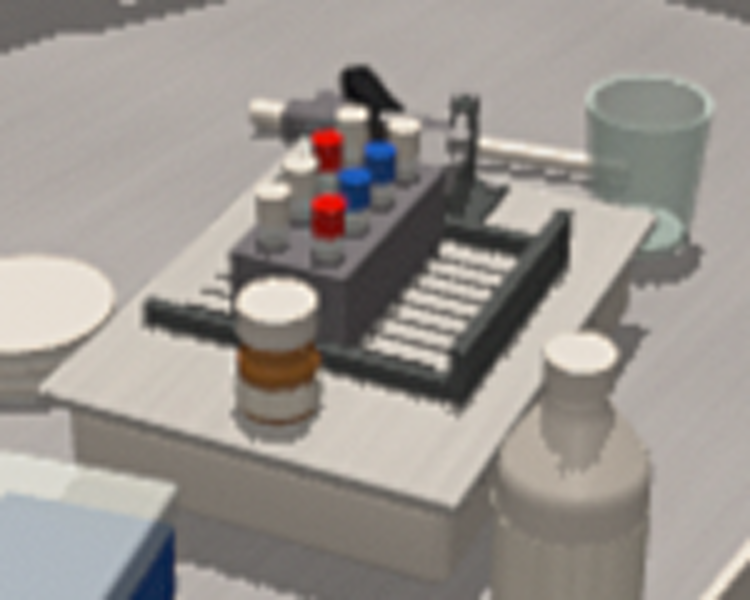

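```bash
cat > h.py <<'E'
import numpy as np,pickle
d=pickle.load(open("cams0.pkl","rb"))
def ray(cam,u,v,z):
    R,t,K=cam["R"],cam["t"],cam["intrinsics"]
    c=-R.T@t; w=R.T@np.linalg.inv(K)@np.array([u,v,1.]); return c+w*(z-c[2])/w[2]
def tz(X,Y,z): return ray(d["top"],(X+.5)/5-.5+260,(Y+.5)/5-.5+160,z)
def sz(X,Y,z): return ray(d["scene"],(X+.5)/5-.5+235,(Y+.5)/5-.5+155,z)
E
python3 - <<'E'
from h import *
np.set_printoptions(precision=4,suppress=True)
# order: rear-left, rear-right, front-right, front-left
P=np.array([tz(*p,.062)[:2] for p in [(75,142),(600,55),(670,452),(140,540)]])
m=np.array([[.1025,.135],[.1025,-.135],[-.1025,-.135],[-.1025,.135]])
def fit(m,P):
    a=m-m.mean(0);b=P-P.mean(0)
    th=np.arctan2((a[:,0]*b[:,1]-a[:,1]*b[:,0]).sum(),(a*b).sum())
    R=np.array([[np.cos(th),-np.sin(th)],[np.sin(th),np.cos(th)]])
    t=P.mean(0)-R@m.mean(0); return th,R,t,P-(m@R.T+t)
th,R,t,r=fit(m,P);print("mixer",th,t,r*1000)
tm=lambda p:R.T@(p[:2]-t)
for n,q in dict(fl=(275,397),fr=(508,357),rr=(490,237),rl=(255,272)).items(): print(n,tm(tz(*q,.107))*1000)
for q in [(290,297),(350,287),(410,277),(468,267),(299,356),(360,347),(420,336),(480,325)]: print("cap",tm(tz(*q,.134))*1000)
print("grip",tz(105,470,.097),tm(tz(105,470,.097))*1000, "piv",tm(tz(212,320,.095))*1000)
print("scene platform: right-front,right-rear,", tm(sz(42,390,.062))*1000, tm(sz(452,508,.062))*1000, tm(sz(655,212,.062))*1000)
print("jar top",tm(tz(585,243,.117))*1000,"beaker")
for n,X in dict(piv=(-.003,.08),stop=(.07,0)).items(): print(n,R@X+t)
pickle.dump((th,R,t),open("mix.pkl","wb"))
E
```

```text
mixer 0.16101058748674704 [0.5793 0.0007] [[-2.245  -0.7752]
 [-1.0571 -0.1184]
 [ 0.907   2.7125]
 [ 2.395  -1.8189]]
fl [-43.7684  56.606 ]
fr [-43.2142 -55.5485]
rr [ 14.6039 -57.2255]
rl [16.2879 56.3536]
cap [-0.3884 42.5642]
cap [-0.3333 14.4472]
cap [ -0.2781 -13.7367]
cap [ -0.0719 -41.0722]
cap [-27.8965  42.9327]
cap [-28.4029  14.545 ]
cap [-27.9271 -13.6101]
cap [-27.4502 -41.8358]
grip [0.4931 0.1303 0.097 ] [-64.2928 141.6995] piv [-2.0567 80.3599]
scene platform: right-front,right-rear, [ -96.9304 -133.6616] [ 103.593 -135.048] [101.4482 137.3373]
jar top [  3.5291 -99.8304] beaker
piv [0.5635 0.0792]
stop [0.6484 0.012 ]
```

```bash
cat >> h.py <<'E'
from scipy.spatial.transform import Rotation as Ro
th,Rm,tm_=pickle.load(open("mix.pkl","rb"))
def w2m(p): return Rm.T@(np.asarray(p)[:2]-tm_)
def m2w(x,y,z): return np.r_[Rm@[x,y]+tm_,z]
def pose(o): return Ro.from_quat(np.asarray(o["eef_rot"])[[1,2,3,0]]),np.asarray(o["eef_pos"])
def down(yaw): # tool x down, tool y at mixer angle yaw
    a=yaw+th; x=[0,0,-1.]; y=[np.cos(a),np.sin(a),0]; return Ro.from_matrix(np.c_[x,y,np.cross(x,y)])
def go(o,x,y,z,yaw):
    R0,p0=pose(o); rv=(R0.inv()*down(yaw)).as_rotvec(); s=R0.inv().apply(m2w(x,y,z)-p0)*1000
    return np.r_[rv,s].round(3)
def yaw(o):
    y=pose(o)[0].apply([0,1,0]); return np.arctan2(y[1],y[0])-th
E
python3 - <<'E'
from h import *
from bench import ctrl
o=ctrl.get_obs(); R,p=pose(o); print(R.as_matrix().round(3), "yaw m",yaw(o),w2m(p))
for yw in (np.pi/2,-np.pi/2): print(go(o,-.08,0,.23,yw))
print("beaker",w2m(ray(d["top"],245,203,.085)),"dishes",w2m(ray(d["top"],360,284,.033)))
E
```

```text
[[-0.001  0.224  0.975]
 [-0.001  0.975 -0.224]
 [-1.    -0.001 -0.   ]] yaw m 1.1839812677770345 [-0.35530416  0.62427584]
[-3.87000e-01 -1.00000e-03  1.00000e-03  1.03700e+00 -4.74294e+02
  4.90466e+02]
[ 2.75500e+00  2.00000e-03  1.00000e-03  1.03700e+00 -4.74294e+02
  4.90466e+02]
beaker [0.07102993 0.20963361] dishes [-0.17162197 -0.03860924]
```

Emit:
servo_tool(targets=[[-0.03, 0, 0, 0, -25, 25, -0.05], [-0.08, 0, 0, 0, -60, 62, -0.05], [-0.13, 0, 0, 0, -98, 101, -0.05], [-0.18, 0, 0, 0, -138, 143, -0.05], [-0.23, 0, 0, 0, -178, 184, -0.05], [-0.28, 0, 0, 0, -218, 225, -0.05], [-0.33, 0, 0, 0, -258, 267, -0.05], [-0.387, 0, 0, 0, -298, 308, -0.05]])

```text
time_s: 1.1
eef_pos: [0.3625, 0.1989, 0.2308]
eef_rot: [0.705, -0.058, 0.705, 0.057]
wrist_force: [1.1, 0.9, -0.5]
opening: 0.475
```

```bash
python3 - <<'E'
from h import *
from bench import ctrl
o=ctrl.get_obs(); print(o["time_s"],o["eef_pos"],o["q"],o["opening"],yaw(o),w2m(o["eef_pos"])); print(go(o,-.08,0,.15,np.pi/2))
E
```

```text
1.1 [0.36253308 0.19885954 0.23080247] [ 2.13780140e-01 -2.01899285e-01  1.98707253e+00 -1.22158362e-03
  1.35702033e+00 -1.51982891e+00] 0.4752497143196766 1.5728583135951593 [-0.18219773  0.23031007]
[ 2.00000e-03 -1.00000e-03  1.00000e-03  8.10290e+01 -2.30421e+02
  1.01766e+02]
```

Emit:
servo_tool(targets=[[0, 0, 0, 0, -30, 15, -0.05], [0, 0, 0, 0, -75, 35, -0.05], [0, 0, 0, 10, -120, 55, -0.05], [0, 0, 0, 30, -165, 75, -0.05], [0, 0, 0, 50, -205, 92, -0.05], [0, 0, 0, 70, -230, 101, -0.05], [0, 0, 0, 81, -230, 102, -0.05], [0, 0, 0, 81, -230, 102, -0.05]])

```text
time_s: 2.1
eef_pos: [0.4992, -0.0108, 0.1489]
eef_rot: [0.704, -0.058, 0.706, 0.058]
wrist_force: [-0.1, -0.8, 0.4]
opening: 0.477
```

```bash
python3 - <<'E'
from h import *
from bench import ctrl
import cv2
o=ctrl.get_obs(); print(o["time_s"],o["eef_pos"],o["wrist_force"],yaw(o),w2m(o["eef_pos"])); print(go(o,-.075,0,.073,np.pi/2))
for n in ("top","wrist","scene"):
    c=ctrl.camera(n); cv2.imwrite(f"pics/{n}1.png",c["pixels"])
E
```

```text
2.1 [ 0.49920141 -0.01080911  0.14887656] [-0.11529822 -0.81274719  0.36662991] 1.5727887352690328 [-0.0809103   0.00144322]
[ 2.0000e-03 -3.0000e-03 -0.0000e+00  7.5857e+01 -1.4810e+00  6.1530e+00]
```

View pics/wrist1.png

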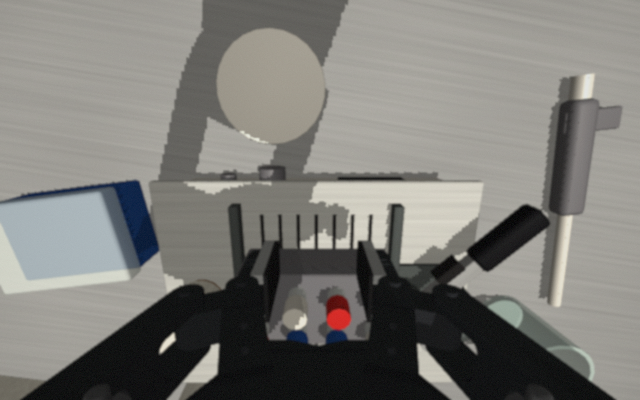

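View pics/scene1.png

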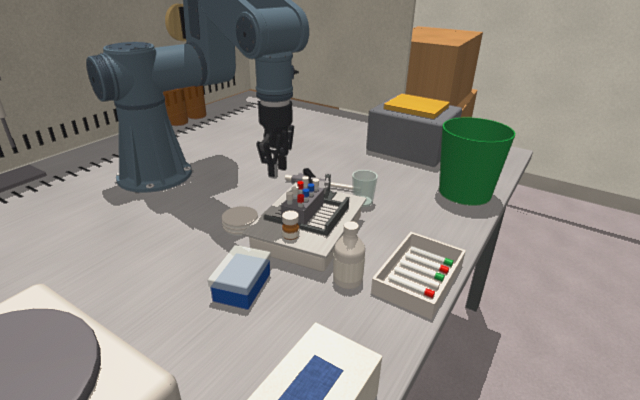

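The fingers, at (250,280) and (372,280) in the wrist view, are over the lane in front of the rack. I'll lower them.

Emit:
servo_tool(targets=[[0, 0, 0, 10, 0, 0, -0.05], [0, 0, 0, 25, -1, 0, -0.05], [0, 0, 0, 40, -1, 0, -0.05], [0, 0, 0, 53, -1, 0, -0.05], [0, 0, 0, 64, -1, 0, -0.05], [0, 0, 0, 72, -1, 0, -0.05], [0, 0, 0, 76, -1, 0, -0.05], [0, 0, 0, 76, -1, 0, -0.05]])

```text
time_s: 3.25
eef_pos: [0.5008, -0.0118, 0.0747]
eef_rot: [0.705, -0.059, 0.705, 0.058]
wrist_force: [-0.5, 1.2, 0.1]
opening: 0.475
```

```bash
python3 - <<'E'
from h import *
from bench import ctrl
import cv2
o=ctrl.get_obs(); print(o["time_s"],o["eef_pos"],o["wrist_force"],yaw(o),w2m(o["eef_pos"])); print(go(o,-.055,0,.073,np.pi/2),go(o,-.001,0,.073,np.pi/2))
for n in ("wrist","scene"):
    c=ctrl.camera(n); p=c["pixels"]
    if n=="scene": p=cv2.resize(p[130:270,220:390],None,fx=4,fy=4,interpolation=cv2.INTER_CUBIC)
    cv2.imwrite(f"pics/{n}2.png",p)
E
```

```text
3.25 [ 0.5007532  -0.01182128  0.07466454] [-0.5121476   1.19088545  0.06705759] 1.5742192882529988 [-0.07954084  0.00019537]
[ 3.000e-03  0.000e+00  1.000e-03  1.672e+00 -2.770e-01  2.454e+01] [ 3.0000e-03  0.0000e+00  1.0000e-03  1.6870e+00 -4.6200e-01  7.8539e+01]
```

View pics/scene2.png

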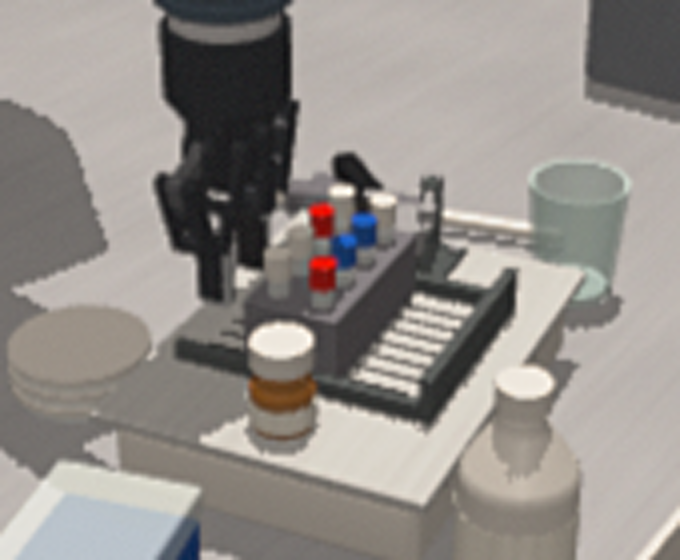

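View pics/wrist2.png

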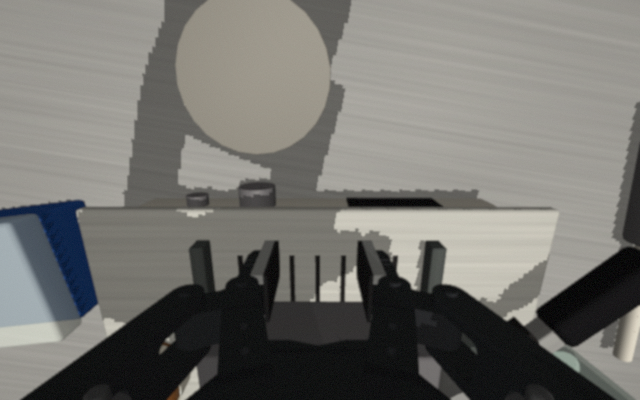

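Emit:
servo_tool(targets=[[0, 0, 0, 1, 0, 8, -0.05], [0, 0, 0, 1, 0, 16, -0.05], [0, 0, 0, 1, 0, 23, -0.05], [0, 0, 0, 1, 0, 29, -0.05], [0, 0, 0, 1, 0, 35, -0.05], [0, 0, 0, 1, 0, 41, -0.05], [0, 0, 0, 1, 0, 47, -0.05], [0, 0, 0, 1, 0, 53, -0.05]])

```text
time_s: 4.35
eef_pos: [0.5537, -0.0031, 0.074]
eef_rot: [0.705, -0.059, 0.704, 0.058]
wrist_force: [-2.1, -0.1, -1.3]
opening: 0.476
```

```bash
python3 - <<'E'
from h import *
from bench import ctrl
import cv2
o=ctrl.get_obs(); print(o["time_s"],o["eef_pos"],o["wrist_force"],yaw(o),w2m(o["eef_pos"])); print(go(o,-.001,0,.073,np.pi/2))
for n in ("top","scene"):
    c=ctrl.camera(n); p=c["pixels"]
    p=cv2.resize(p[130:270,220:390] if n=="scene" else p[160:280,260:410],None,fx=4,fy=4,interpolation=cv2.INTER_CUBIC)
    cv2.imwrite(f"pics/{n}3.png",p)
E
```

```text
4.35 [ 0.55366148 -0.00308664  0.07399555] [-2.11922301 -0.0574668  -1.25216959] 1.5742013312855219 [-0.02591659  0.000335  ]
[ 3.0000e-03  1.0000e-03  2.0000e-03  1.0190e+00 -4.1800e-01  2.4914e+01]
```

View pics/scene3.png

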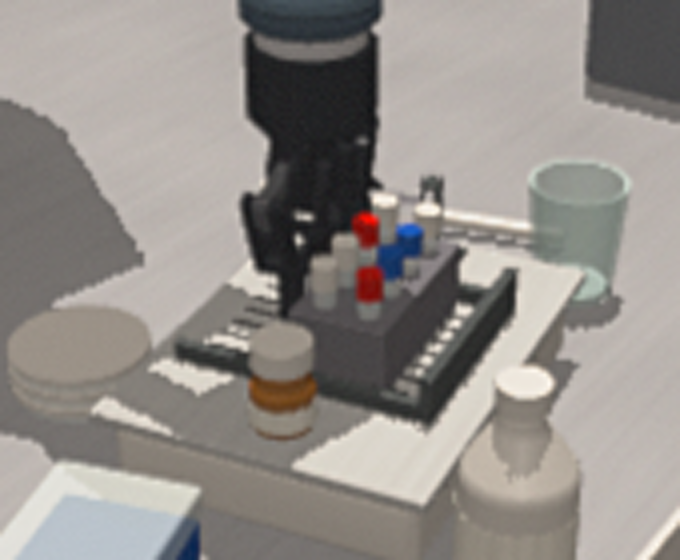

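View pics/top3.png

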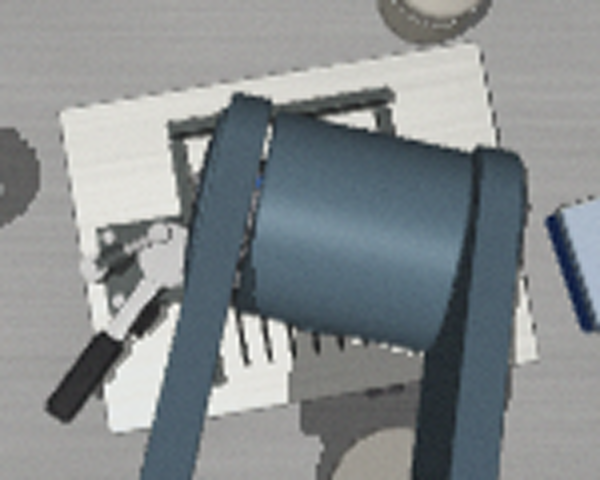

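Emit:
servo_tool(targets=[[0, 0, 0, 0, 0, 5, -0.05], [0, 0, 0, 0, 0, 10, -0.05], [0, 0, 0, 0, 0, 14, -0.05], [0, 0, 0, 0, 0, 17, -0.05], [0, 0, 0, 0, 0, 19, -0.05], [0, 0, 0, 0, 0, 21, -0.05], [0, 0, 0, 0, 0, 23, -0.05], [0, 0, 0, 0, 0, 24, -0.05]])

```text
time_s: 5.45
eef_pos: [0.5782, 0.0008, 0.0743]
eef_rot: [0.706, -0.059, 0.704, 0.057]
wrist_force: [-2.6, -0.4, -0.8]
opening: 0.475
```

```bash
python3 - <<'E'
from h import *
from bench import ctrl
import cv2
o=ctrl.get_obs(); print(o["time_s"],o["eef_pos"],o["wrist_force"],yaw(o),w2m(o["eef_pos"]))
for n in ("scene",):
    c=ctrl.camera(n); p=c["pixels"]
    p=cv2.resize(p[170:250,270:370],None,fx=7,fy=7,interpolation=cv2.INTER_CUBIC)
    cv2.imwrite(f"pics/{n}4.png",p)
E
```

```text
5.45 [0.57818734 0.00078463 0.07434331] [-2.58112347 -0.41947544 -0.84891121] 1.574330135375763 [-0.00108733  0.00022431]
```

View pics/scene4.png

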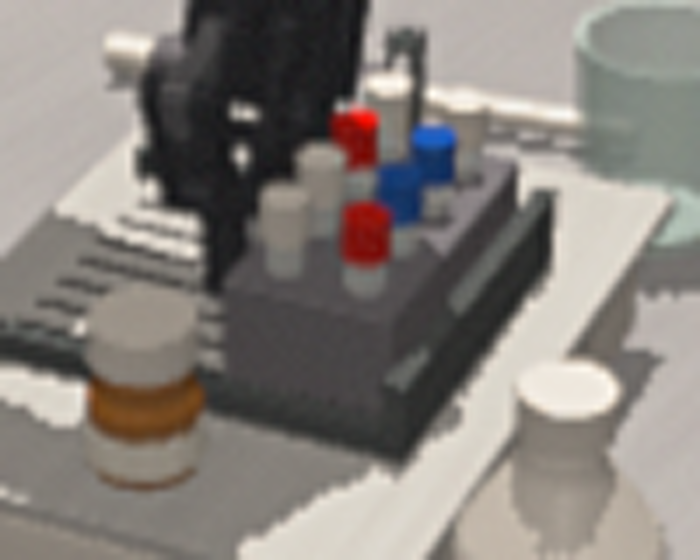

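The rack is close to the stop but the force is still only 2.6 N, so it isn't touching yet. I'll push on gently.

Emit:
servo_tool(targets=[[0, 0, 0, 0, 0, 1, -0.05], [0, 0, 0, 0, 0, 2, -0.05], [0, 0, 0, 0, 0, 3, -0.05], [0, 0, 0, 0, 0, 4, -0.05], [0, 0, 0, 0, 0, 4, -0.05], [0, 0, 0, 0, 0, 4, -0.05], [0, 0, 0, 0, 0, 4, -0.05], [0, 0, 0, 0, 0, 4, -0.05]])

```text
time_s: 6.5
eef_pos: [0.5802, 0.0011, 0.0744]
eef_rot: [0.704, -0.059, 0.705, 0.057]
wrist_force: [-12.0, -2.7, 7.2]
opening: 0.476
```

```bash
python3 - <<'E'
from h import *
from bench import ctrl
import cv2
o=ctrl.get_obs(); print(o["time_s"],o["eef_pos"],o["wrist_force"],yaw(o),w2m(o["eef_pos"]))
for n in ("scene",):
    c=ctrl.camera(n); p=c["pixels"]
    p=cv2.resize(p[170:250,270:370],None,fx=7,fy=7,interpolation=cv2.INTER_CUBIC)
    cv2.imwrite(f"pics/{n}5.png",p)
E
```

```text
6.5 [0.58016268 0.00112316 0.07439939] [-12.04944463  -2.66789139   7.17896487] 1.5744311262999355 [0.00091674 0.00024179]
```

View pics/scene5.png

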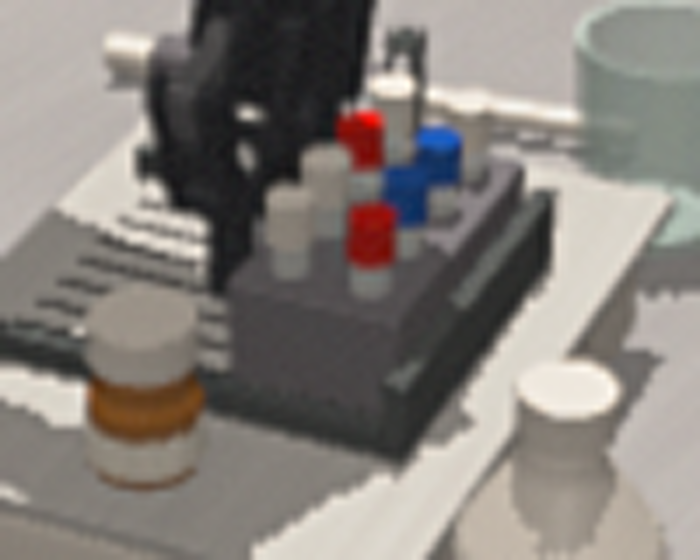

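The push stalled at 12 N with the TCP at x = +0.9 mm in the mixer frame, as predicted, so the rack is home. I'll back off and rise.

Emit:
servo_tool(targets=[[0, 0, 0, 0, 0, 4, -0.05], [0, 0, 0, 0, 0, -5, -0.05], [0, 0, 0, 0, 0, -25, -0.05], [0, 0, 0, -15, 0, -45, -0.3], [0, 0, 0, -50, 0, -60, -1], [0, 0, 0, -90, 0, -60, -1], [0, 0, 0, -110, 0, -60, -1], [0, 0, 0, -110, 0, -60, -1]])

```text
time_s: 7.55
eef_pos: [0.523, -0.0088, 0.1868]
eef_rot: [0.706, -0.059, 0.703, 0.057]
wrist_force: [-0.1, -0.3, -0.7]
opening: -0.005
```

```bash
python3 - <<'E'
from h import *
from bench import ctrl
import cv2
o=ctrl.get_obs(); print(o["time_s"],o["eef_pos"],o["q"],o["wrist_force"],o["opening"],yaw(o),w2m(o["eef_pos"]))
for n in ("scene","top"):
    c=ctrl.camera(n); p=c["pixels"]
    p=cv2.resize(p[160:280,260:410] if n=="top" else p[155:275,235:385],None,fx=5,fy=5,interpolation=cv2.INTER_CUBIC)
    cv2.imwrite(f"pics/{n}6.png",p)
# plan: lever angle a, finger yaw
P=np.array([-.003,.08])
for a in [0,.3,.6,.9,1.2,1.4,1.5]:
    f=np.radians(135)+a; u=np.array([np.cos(f),np.sin(f)]); n=np.array([-u[1],u[0]])
    print(a,[ (P+.092*u-s*n).round(4) for s in (.04,.020)], "tooly along lever yaw", f-np.pi)
E
```

```text
7.55 [ 0.5230473  -0.00878951  0.18681488] [-0.24262447  0.10751538  1.78405046 -0.00221548  1.24526813 -1.97739221] [-0.14362367 -0.27235614 -0.67563821] -0.004785589974273872 1.5744539464548692 [-0.05704906 -0.00038617]
0 [array([-0.0398,  0.1733]), array([-0.0539,  0.1592])] tooly along lever yaw -0.7853981633974483
0.3 [array([-0.0657,  0.1583]), array([-0.075 ,  0.1406])] tooly along lever yaw -0.48539816339744846
0.6 [array([-0.086 ,  0.1363]), array([-0.0897,  0.1166])] tooly along lever yaw -0.1853981633974482
0.9 [array([-0.099 ,  0.1092]), array([-0.0967,  0.0893])] tooly along lever yaw 0.11460183660255163
1.2 [array([-0.1033,  0.0796]), array([-0.0953,  0.0612])] tooly along lever yaw 0.4146018366025519
1.4 [array([-0.1012,  0.0596]), array([-0.0897,  0.0433])] tooly along lever yaw 0.6146018366025516
1.5 [array([-0.0987,  0.0499]), array([-0.0856,  0.0348])] tooly along lever yaw 0.7146018366025517
```

View pics/scene6.png

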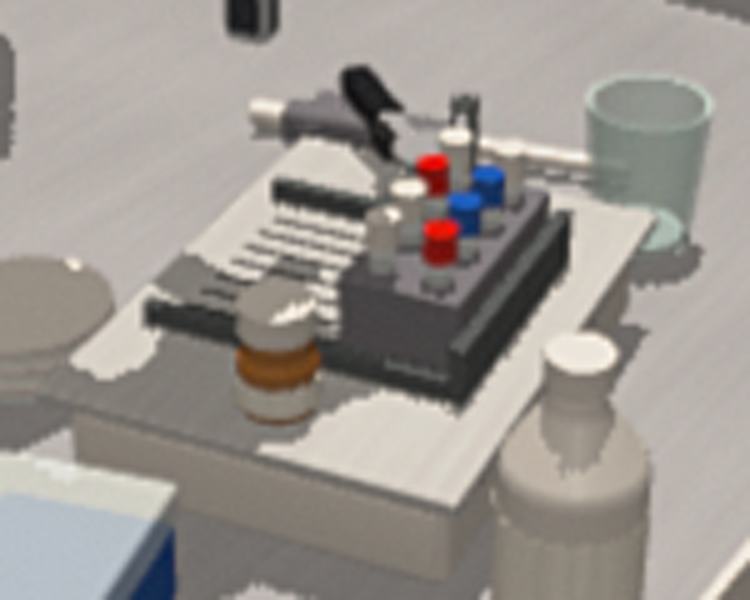

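View pics/top6.png

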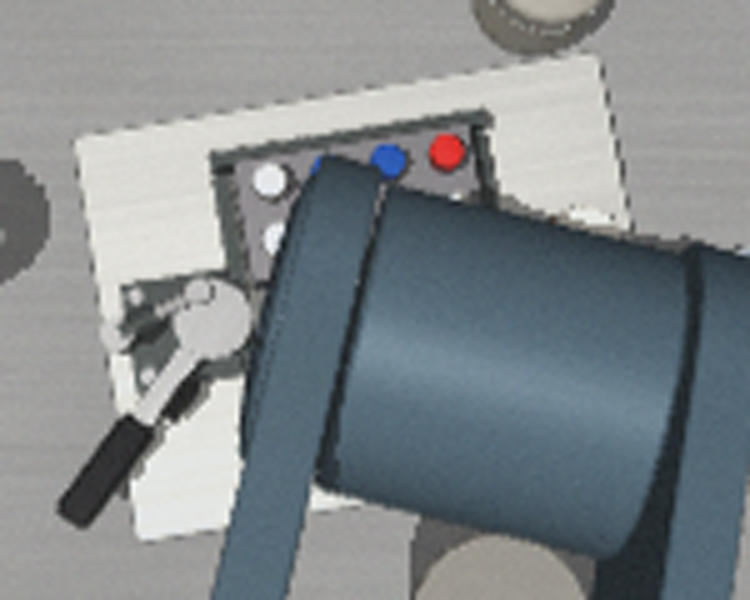

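The rack now sits flush against the stop in both views, and the lever is still open. I'll compute where to start on the lever.

```bash
cat >> h.py <<'E'
def lev(a,s,r=.092):
    f=np.radians(135)+a; u=np.array([np.cos(f),np.sin(f)]); n=np.array([-u[1],u[0]])
    return np.array([-.003,.08])+r*u-s*n, f-np.pi/2
E
python3 - <<'E'
from h import *
from bench import ctrl
o=ctrl.get_obs()
for q in [(268,180),(390,161),(447,151)]: print("cap",w2m(tz(*q,.134))*1000)
p,y=lev(0,.045); print(p,y,go(o,*p,.187,y),go(o,*p,.075,y))
E
```

```text
cap [55.09378945 43.73053687]
cap [ 54.7223601  -13.83241358]
cap [ 55.07064455 -40.91158413]
[-0.03623402  0.17687363] 0.7853981633974483 [ 7.89000e-01 -1.00000e-03  2.00000e-03 -3.36400e+00  1.76468e+02
  2.33290e+01] [ 7.89000e-01 -1.00000e-03  2.00000e-03  1.08636e+02  1.76652e+02
  2.35430e+01]
```

Emit:
servo_tool(targets=[[0.1, 0, 0, 0, 15, 2, -1], [0.2, 0, 0, 0, 45, 5, -1], [0.3, 0, 0, 0, 80, 9, -1], [0.4, 0, 0, 0, 115, 14, -1], [0.5, 0, 0, 0, 145, 18, -1], [0.6, 0, 0, 0, 165, 22, -1], [0.7, 0, 0, 0, 177, 23.5, -1], [0.79, 0, 0, 0, 177, 23.5, -1]])

```text
time_s: 8.65
eef_pos: [0.5142, 0.171, 0.1816]
eef_rot: [0.671, 0.217, 0.674, -0.219]
wrist_force: [0.1, -0.2, -0.6]
opening: 0.003
```

```bash
python3 - <<'E'
from h import *
from bench import ctrl
import cv2
o=ctrl.get_obs(); print(o["time_s"],o["eef_pos"],o["q"],o["wrist_force"],o["opening"],yaw(o),w2m(o["eef_pos"]))
p,y=lev(0,.045);print(go(o,*p,.075,y))
for n in ("scene","wrist"):
    c=ctrl.camera(n); p=c["pixels"]
    if n=="scene":p=cv2.resize(p[100:250,235:405],None,fx=4,fy=4,interpolation=cv2.INTER_CUBIC)
    cv2.imwrite(f"pics/{n}7.png",p)
E
```

```text
8.65 [0.51418735 0.17104037 0.18162223] [ 1.02871597e-01  1.61105721e-01  1.73490470e+00 -1.53934520e-03
  1.25019592e+00 -8.40512977e-01] [ 0.13604079 -0.19214563 -0.55314444] 0.003273540126818082 0.7828675917097989 [-0.03696485  0.17853814]
[-3.0000e-03 -2.0000e-03  4.0000e-03  1.0662e+02 -2.1200e-01  1.9580e+00]
```

View pics/scene7.png

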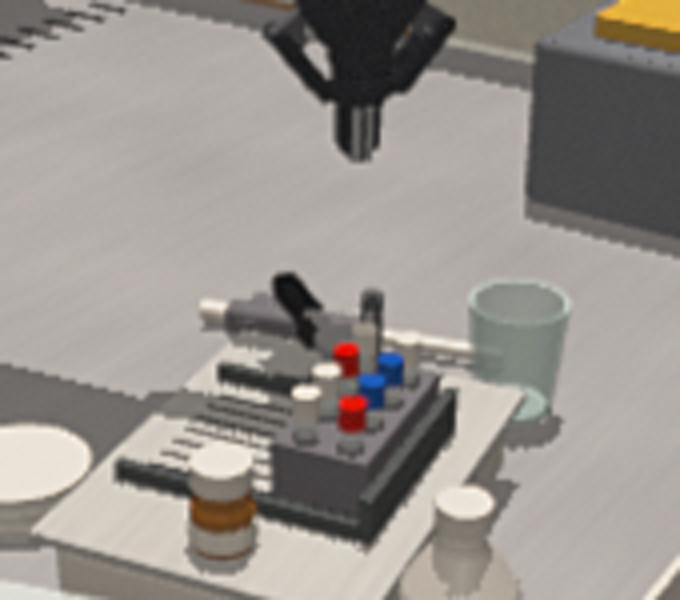

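View pics/wrist7.png

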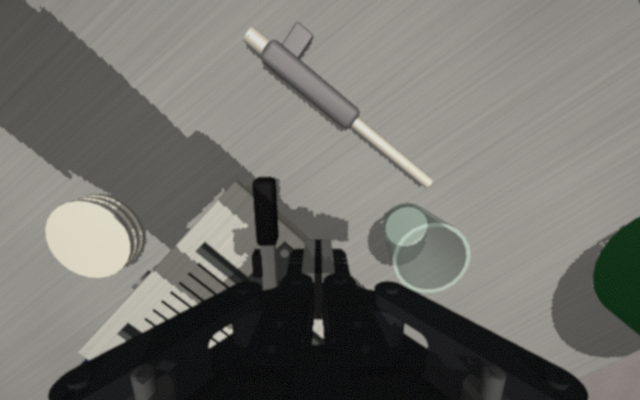

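Emit:
servo_tool(targets=[[0, 0, 0, 15, 0, 2, -1], [0, 0, 0, 35, 0, 2, -1], [0, 0, 0, 55, 0, 2, -1], [0, 0, 0, 75, 0, 2, -1], [0, 0, 0, 92, 0, 2, -1], [0, 0, 0, 102, 0, 2, -1], [0, 0, 0, 107, 0, 2, -1], [0, 0, 0, 107, 0, 2, -1]])

```text
time_s: 9.75
eef_pos: [0.5156, 0.1689, 0.0748]
eef_rot: [0.672, 0.216, 0.674, -0.219]
wrist_force: [-0.3, 0.4, -0.0]
opening: -0.003
```

```bash
python3 - <<'E'
from h import *
from bench import ctrl
import cv2
o=ctrl.get_obs(); print(o["time_s"],o["eef_pos"],o["wrist_force"],o["opening"],yaw(o),w2m(o["eef_pos"]))
for a in (0,.1,.2,.3,.4,.5,.6,.7): 
  p,y=lev(a,.0235);print(a,go(o,*p,.075,y))
for n in ("scene","wrist"):
    c=ctrl.camera(n); p=c["pixels"]
    if n=="scene":p=cv2.resize(p[100:250,235:405],None,fx=4,fy=4,interpolation=cv2.INTER_CUBIC)
    cv2.imwrite(f"pics/{n}8.png",p)
E
```

```text
9.75 [0.51560537 0.16891439 0.07475245] [-0.26978746  0.42184973 -0.00340034] -0.002720104131132348 0.7845904631662239 [-0.035906    0.17621233]
0 [-1.0000e-03 -2.0000e-03  4.0000e-03 -1.5600e-01 -2.1266e+01 -6.8300e-01]
0.1 [-1.0100e-01 -2.0000e-03  4.0000e-03 -1.1300e-01 -3.0569e+01 -2.5620e+00]
0.2 [-2.0100e-01 -3.0000e-03  4.0000e-03 -7.1000e-02 -4.0014e+01 -3.5020e+00]
0.3 [-3.0100e-01 -3.0000e-03  4.0000e-03 -3.0000e-02 -4.9505e+01 -3.4950e+00]
0.4 [-4.0100e-01 -3.0000e-03  4.0000e-03  7.0000e-03 -5.8948e+01 -2.5410e+00]
0.5 [-5.0100e-01 -3.0000e-03  4.0000e-03  4.2000e-02 -6.8249e+01 -6.4800e-01]
0.6 [-6.0100e-01 -3.0000e-03  3.0000e-03  7.5000e-02 -7.7315e+01  2.1630e+00]
0.7 [-7.0100e-01 -4.0000e-03  3.0000e-03  1.0300e-01 -8.6054e+01  5.8660e+00]
```

View pics/scene8.png

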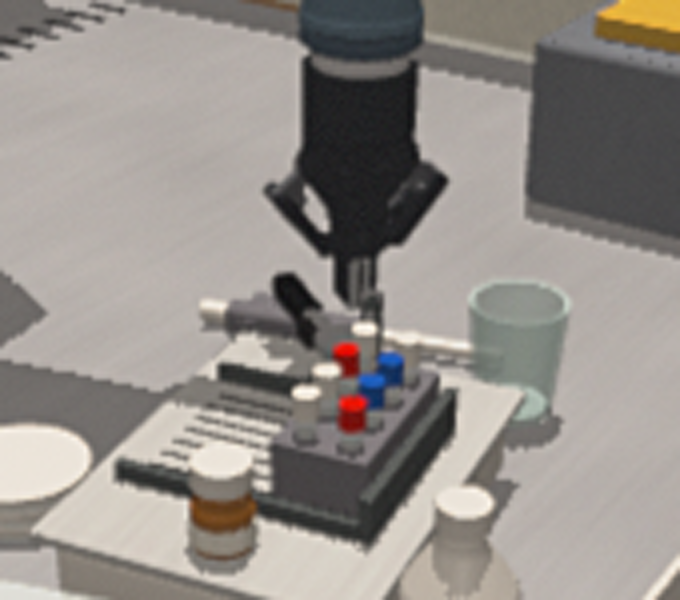

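View pics/wrist8.png

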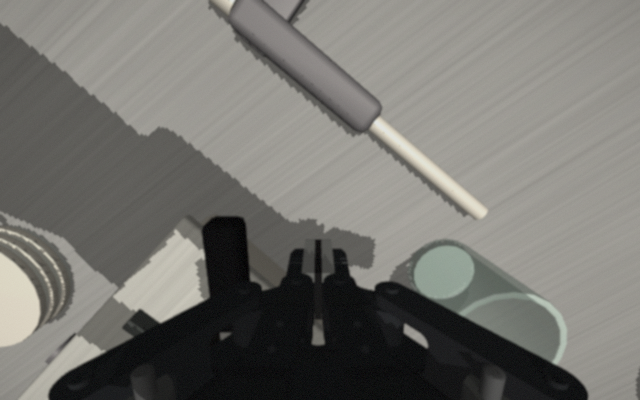

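Emit:
servo_tool(targets=[[0, 0, 0, 0, -8, -0.5, -1], [0, 0, 0, 0, -16, -0.5, -1], [0, 0, 0, 0, -22, -0.5, -1], [-0.1, 0, 0, 0, -31, -2.5, -1], [-0.2, 0, 0, 0, -40, -3.5, -1], [-0.3, 0, 0, 0, -50, -3.5, -1], [-0.4, 0, 0, 0, -59, -2.5, -1], [-0.5, 0, 0, 0, -68, -0.5, -1]])

```text
time_s: 10.85
eef_pos: [0.4761, 0.1146, 0.0759]
eef_rot: [0.705, 0.043, 0.706, -0.043]
wrist_force: [2.4, 4.9, -2.1]
opening: -0.004
```

```bash
python3 - <<'E'
from h import *
from bench import ctrl
import cv2
o=ctrl.get_obs(); print(o["time_s"],o["eef_pos"],o["wrist_force"],o["torque"],o["opening"],yaw(o),w2m(o["eef_pos"]))
for a in (.5,.6,.7,.8,.9,1.,1.1,1.2): 
  p,y=lev(a,.0235);print(a,go(o,*p,.075,y))
for n in ("scene","wrist"):
    c=ctrl.camera(n); p=c["pixels"]
    if n=="scene":p=cv2.resize(p[100:250,235:405],None,fx=4,fy=4,interpolation=cv2.INTER_CUBIC)
    cv2.imwrite(f"pics/{n}9.png",p)
E
```

```text
10.85 [0.47611853 0.11461891 0.07588107] [ 2.4186588   4.87123886 -2.06718811] [ 0.80765933 -0.39206773  0.03050675] -0.004024841166986432 1.2873604973378865 [-0.08358652  0.12894948]
0.5 [ 0.002 -0.001  0.     0.882 -0.779 -0.892]
0.6 [-9.8000e-02 -1.0000e-03  0.0000e+00  8.8800e-01 -1.0077e+01 -2.7970e+00]
0.7 [-1.980e-01 -1.000e-03  0.000e+00  8.930e-01 -1.952e+01 -3.764e+00]
0.8 [-2.9800e-01 -1.0000e-03  0.0000e+00  8.9600e-01 -2.9011e+01 -3.7830e+00]
0.9 [-3.9800e-01 -1.0000e-03  0.0000e+00  8.9900e-01 -3.8457e+01 -2.8550e+00]
1.0 [-4.9800e-01 -1.0000e-03  0.0000e+00  9.0000e-01 -4.7763e+01 -9.8900e-01]
1.1 [-5.9800e-01 -1.0000e-03 -0.0000e+00  8.9900e-01 -5.6836e+01  1.7980e+00]
1.2 [-6.9800e-01 -1.0000e-03 -0.0000e+00  8.9800e-01 -6.5586e+01  5.4760e+00]
```

View pics/scene9.png

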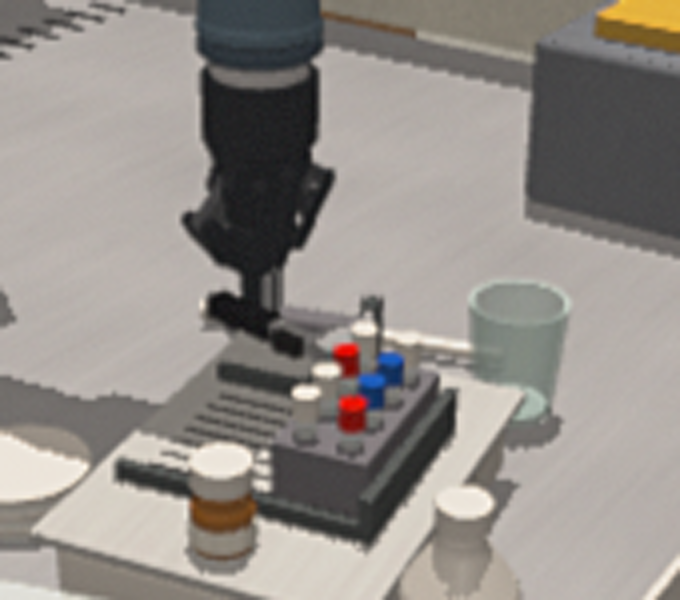

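View pics/wrist9.png

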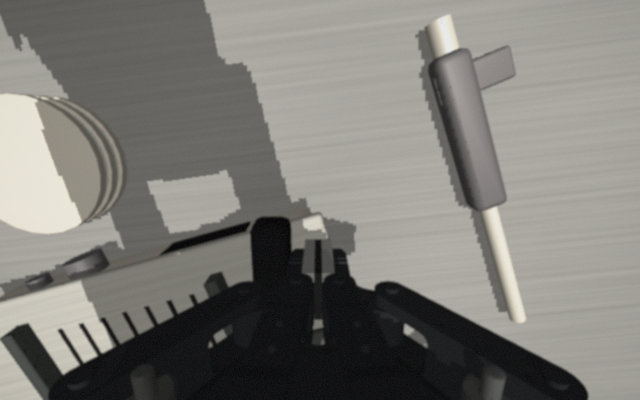

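Contact is clean: about 5.4 N, and the grip at (270,240) in the wrist view lies against the finger with the rack still home. I'll continue along the arc.

Emit:
servo_tool(targets=[[-0.1, 0, 0, 1, -10, -3, -1], [-0.2, 0, 0, 1, -19.5, -4, -1], [-0.3, 0, 0, 1, -29, -4, -1], [-0.4, 0, 0, 1, -38.5, -3, -1], [-0.5, 0, 0, 1, -48, -1, -1], [-0.6, 0, 0, 1, -57, 2, -1], [-0.65, 0, 0, 1, -61.5, 3.5, -1], [-0.65, 0, 0, 1, -61.5, 3.5, -1]])

```text
time_s: 11.95
eef_pos: [0.4717, 0.0524, 0.075]
eef_rot: [0.682, -0.183, 0.684, 0.182]
wrist_force: [-0.0, 1.8, 0.2]
opening: -0.001
```

```bash
python3 - <<'E'
from h import *
from bench import ctrl
import cv2
o=ctrl.get_obs(); print(o["time_s"],o["q"],o["eef_pos"],o["wrist_force"],o["opening"],yaw(o),w2m(o["eef_pos"]))
for a in (1.1,1.2,1.25,1.3,1.35,1.4,1.45,1.5): 
  p,y=lev(a,.0235);print(a,go(o,*p,.075,y))
for n in ("scene","wrist"):
    c=ctrl.camera(n); p=c["pixels"]
    if n=="scene":p=cv2.resize(p[100:250,235:405],None,fx=4,fy=4,interpolation=cv2.INTER_CUBIC)
    cv2.imwrite(f"pics/{n}10.png",p)
E
```

```text
11.95 [-1.39244190e-01  1.71710504e-01  1.97322181e+00 -1.53192580e-03
  9.98436339e-01 -2.23085543e+00] [0.47172024 0.05242449 0.07503564] [-0.01302648  1.76193488  0.24959914] -0.0009516444073386215 1.931431432771875 [-0.09789867  0.06826461]
1.1 [ 4.600e-02 -2.000e-03 -0.000e+00  3.100e-02  5.202e+00  2.114e+00]
1.2 [-5.400e-02 -2.000e-03 -0.000e+00  3.600e-02 -4.003e+00 -1.980e-01]
1.25 [-1.040e-01 -2.000e-03 -0.000e+00  3.700e-02 -8.681e+00 -1.007e+00]
1.3 [-1.5400e-01 -2.0000e-03 -0.0000e+00  3.8000e-02 -1.3393e+01 -1.5800e+00]
1.35 [-2.0400e-01 -2.0000e-03 -0.0000e+00  3.9000e-02 -1.8129e+01 -1.9180e+00]
1.4 [-2.5400e-01 -2.0000e-03 -0.0000e+00  3.8000e-02 -2.2875e+01 -2.0180e+00]
1.45 [-3.040e-01 -2.000e-03 -0.000e+00  3.800e-02 -2.762e+01 -1.881e+00]
1.5 [-3.5400e-01 -2.0000e-03 -0.0000e+00  3.7000e-02 -3.2352e+01 -1.5070e+00]
```

View pics/scene10.png

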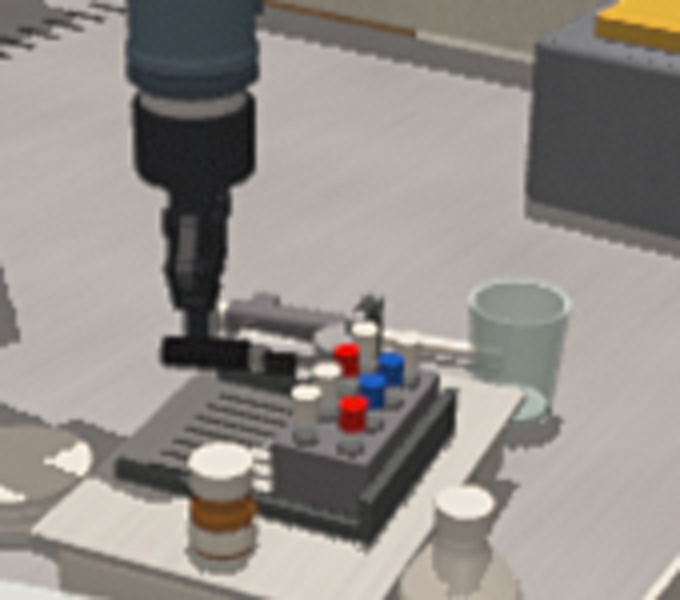

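View pics/wrist10.png

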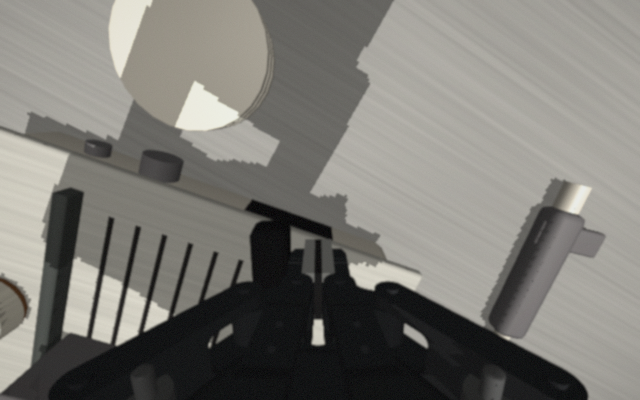

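Emit:
servo_tool(targets=[[-0.05, 0, 0, 0, -4, 0, -1], [-0.1, 0, 0, 0, -9, -1, -1], [-0.15, 0, 0, 0, -13.5, -1.5, -1], [-0.2, 0, 0, 0, -18, -2, -1], [-0.25, 0, 0, 0, -23, -2, -1], [-0.3, 0, 0, 0, -27, -2, -1], [-0.3, 0, 0, 0, -27, -2, -1], [-0.3, 0, 0, 0, -27, -2, -1]])

```text
time_s: 13.05
eef_pos: [0.4831, 0.0285, 0.0749]
eef_rot: [0.647, -0.282, 0.649, 0.282]
wrist_force: [-0.2, 0.3, -0.3]
opening: 0.001
```

```bash
python3 - <<'E'
from h import *
from bench import ctrl
import cv2
o=ctrl.get_obs(); print(o["time_s"],o["eef_pos"],o["wrist_force"],o["opening"],yaw(o),w2m(o["eef_pos"]))
for n in ("scene","wrist"):
    c=ctrl.camera(n); p=c["pixels"]
    if n=="scene":p=cv2.resize(p[100:250,235:405],None,fx=4,fy=4,interpolation=cv2.INTER_CUBIC)
    cv2.imwrite(f"pics/{n}11.png",p)
E
```

```text
13.05 [0.48310492 0.02851515 0.07486423] [-0.16895418  0.33263511 -0.27506124] 0.0006009129130274619 2.2306815813115537 [-0.09049429  0.04283938]
```

View pics/scene11.png

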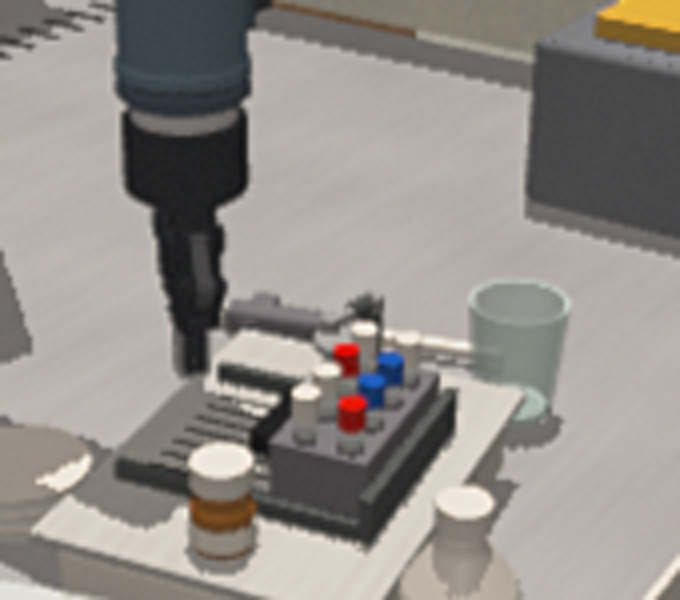

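View pics/wrist11.png

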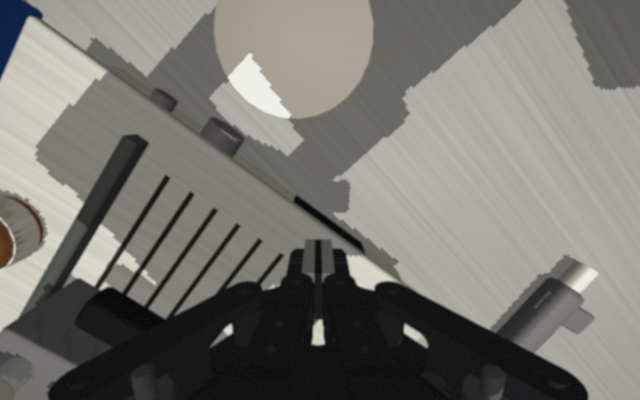

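The lever has snapped across the rack's front: the grip is at (262,432) in the scene crop and the wrist force is near zero. I'll rise and move aside to check.

Emit:
servo_tool(targets=[[0, 0, 0, -15, 0, 0, -1], [0, 0, 0, -45, 0, 0, -1], [0, 0, 0, -80, 0, 0, -1], [0, 0, 0, -115, 10, 5, -1], [0, 0, 0, -130, 45, 20, -1], [0, 0, 0, -130, 90, 40, -1], [0, 0, 0, -130, 135, 60, -1], [0, 0, 0, -130, 180, 80, -1]])

```text
time_s: 14.15
eef_pos: [0.4056, 0.2112, 0.2063]
eef_rot: [0.648, -0.282, 0.649, 0.282]
wrist_force: [0.6, -1.0, 0.5]
opening: -0.001
```

Emit:
servo_tool(targets=[[0, 0, 0, 0, 30, 15, -1], [0, 0, 0, 0, 55, 25, -1], [0, 0, 0, 0, 70, 35, -1], [0, 0, 0, 0, 80, 40, -1], [0, 0, 0, 0, 80, 40, -1], [0, 0, 0, 0, 80, 40, -1], [0, 0, 0, 0, 80, 40, -1], [0, 0, 0, 0, 80, 40, -1]])

```text
time_s: 15.15
eef_pos: [0.3745, 0.2946, 0.2063]
eef_rot: [0.648, -0.282, 0.649, 0.282]
wrist_force: [-0.0, 0.4, -0.4]
opening: 0.001
```

```bash
python3 - <<'E'
from h import *
from bench import ctrl
import cv2
o=ctrl.get_obs(); print(o["time_s"],o["eef_pos"],o["wrist_force"])
for n in ("scene","top"):
    c=ctrl.camera(n); p=c["pixels"]
    cv2.imwrite(f"pics/{n}12f.png",p)
    p=cv2.resize(p[160:280,260:410] if n=="top" else p[155:275,235:385],None,fx=5,fy=5,interpolation=cv2.INTER_CUBIC)
    cv2.imwrite(f"pics/{n}12.png",p)
E
```

```text
15.15 [0.37454261 0.29458716 0.20625663] [-0.00877236  0.38804264 -0.43067311]
```

View pics/top12.png

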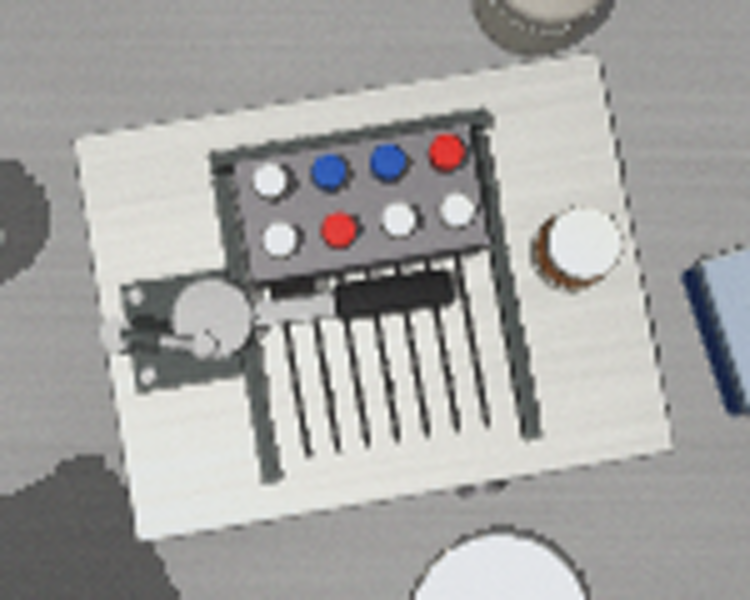

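View pics/top12f.png

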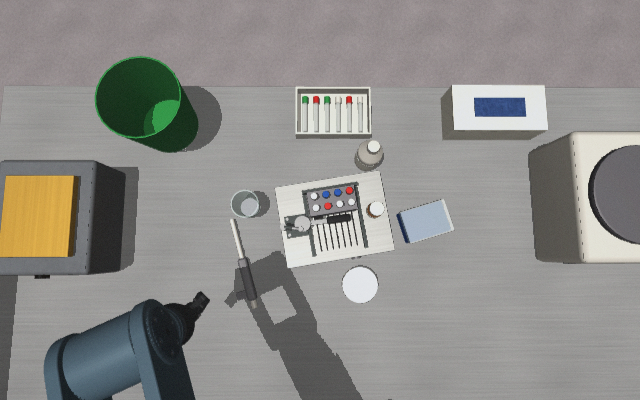

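View pics/scene12.png

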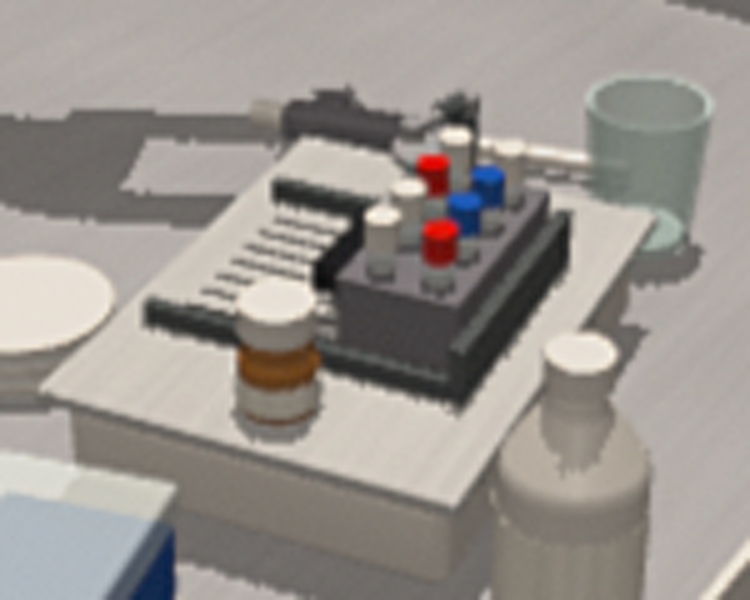

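```bash
python3 - <<'E'
from h import *
g=w2m(tz(395,294,.097));v=g-[-.003,.08];print("grip",g*1000,"angle",(np.arctan2(v[1],v[0])%(2*np.pi))-np.radians(135))
a=w2m(tz(336,299,.097));b=w2m(tz(453,289,.097));e=b-a;print("axis angle",np.arctan2(e[1],e[0])%(2*np.pi)-np.radians(135))
C=[w2m(tz(*q,.134)) for q in [(269,180),(330,171),(389,161),(447,151),(280,239),(340,230),(399,219),(457,209)]]
C=np.array(C);print("rack centre",C.mean(0)*1000,"yaw",[np.arctan2(*(C[i]-C[i+3])[[0,1]]) for i in (0,4)])
E
```

```text
grip [-4.19147507 -8.4922608 ] angle 2.3427311311274117
axis angle 2.2780012847939073
rack centre [40.95397088  0.84635798] yaw [np.float64(-0.0006188474409071199), np.float64(-0.005877176747284629)]
```

```bash
python3 -c "
from bench import ctrl
print(ctrl.hand_in()); print(ctrl.get_obs()['time_s'])"
```

```text
the job is handed in; nothing more can be done
None
the job is handed in; nothing more can be done
```

I pushed the rack home against the rear stop with the lever open. I then swept the lever past its dead point with the closed fingers, and it snapped into lock. The arm was clear of everything when I handed in, shortly after 15.15 s.

**Rack:** The push stalled at 12 N. The last top view put the rack centre at x of about 41 mm (nominal 40, with about 2 mm of measuring error), square within 0.006 rad. It looks flat in the scene view, but I did not measure its height or tilt.

**Lever:** The grip centre gives an angle of about 2.34 rad. The rougher estimate from the grip's two ends gives 2.28 rad. Both are above the 2.25 rad limit, but the second only narrowly.

**Other things:** None of the bystanders visibly moved, judged by eye from the pictures. The forces I read between moves never went above about 15 N, and no check failed.

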